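Move the drill jig's length stop out one hole and hold its pin home

TASK

The next castings are bigger, so set the drill jig's blue length stop one hole further out, away from the casting on the jig: first back off its clamp handwheel (anticlockwise seen from above, about two thirds of a turn) until the black crank handle points at the green mark, then pull the red plunger knob up, slide the stop along the tube to the next hole and let the pin go fully home. Finish while still gripping the red knob with the pin home in that hole, and keep holding it so that I can push a casting against the stop; leave the handle at the mark, and do not disturb the castings, gauge and tools on and around the jig.

Things in the scene. Friction and masses are not known exactly. Their poses are not given: they have to be found in the camera images.
- jig: Drill jig fixed to the bench: green base 300 x 560 x 12 mm. Origin on the bench under the middle of the tube; y runs along the tube, z up, x from the tube to the casting's side. Square aluminium tube 50 x 50 x 530 mm along y at x = 0, top face 82 mm above the bench, 12 mm holes at 50 mm pitch in it. Bush arm 164 mm high at x 129 to 201, y -30 mm.
- stop (a joint): Slide of the blue stop on the tube, m: 0 at the start, grows along the jig's +y (away from the casting); next hole at 0.050, range -0.06 to 0.13. Sleeve 66 mm wide, from 40 mm +y to 185 mm -y of the plunger, top 94 mm above the bench; its steel bar reaches 146 mm to +x. Slides with 3 N, clamp slack and pin out; clamp tight it takes over 50 N; pin in a hole it has 1 mm of play.
- wheel (a joint): Angle of the clamp handwheel, rad: 0 to 0.6 at the start (tight), grows anticlockwise seen from above (loosening). At 0 the crank handle points along the jig's +x, at 4.71 along -y, to the green mark. The clamp starts to let go near 2.8; end stops at -0.1 and 5.9. It turns with about 4 N at the handle and stays where it is left.
- wheel_axis (a point): Point on the handwheel's upright axis, at the wheel's top face, 129 mm above the bench; it travels with the stop, 115 mm from the plunger on its -y side. The wheel is an aluminium disc of 100 mm diameter.
- handle_mid (a point): Middle of the crank handle's grip, 157 mm above the bench: an upright black round handle of 21 mm diameter, 47 mm tall (top at 179 mm), on the wheel 40 mm from its axis. The grip spins freely on its own spindle, so it can be held with a fixed gripper heading while it is led round the axis.
- slack_mark (a point): Top of the green mark, an upright tab on the stop's sleeve, 59 mm from the wheel's axis on the -y side; top 122 mm above the bench.
- plunger (a joint): Lift of the spring plunger, m: 0 with the pin fully home, grows upwards, end stop at 0.018. The 10 mm round-ended pin reaches 12 mm below the tube's top, so it is out from 0.012; let go between holes it rides on the tube at 0.012 and springs in when within about 1 mm of a hole's centre. The spring pulls down with 7 N when home, 13 N fully pulled.
- knob: Red plunger knob, round, 30 mm diameter, 27 mm tall, upright; origin at its middle, 138 mm above the bench when home. It rises with the plunger and travels with the stop. Under it stands a slimmer barrel (25 mm) on the sleeve, whose top face lies 44 mm below the knob's middle.
- next_hole (a point): Centre of the hole to use, on the tube's top face: 50 mm along the jig's +y from the hole that the pin starts in.
- housing: Grey cast housing standing on the jig, 100 mm tall, with a 90 x 90 mm flange beside the stop bar; origin under its centre. Leave it alone.
- flange_ring: Grey cast ring, 76 mm diameter, 34 mm tall, lying on the jig; origin under its centre. Leave it alone.
- plug_gauge: Steel plug gauge, 44 mm diameter, 94 mm tall, standing on the jig; origin under its centre. Leave it alone.
- spare_housing: Another cast housing, 90 x 90 x 100 mm, on the bench; origin under its centre. Leave it alone.
- spare_ring: Another cast ring, 76 mm diameter, 34 mm tall, on the bench. Leave it alone.
- spanner: Steel spanner lying on the bench. Leave it alone.
- brush: Bench brush lying on the bench. Leave it alone.

How it is judged:
On the way, in this order (a step that is already met when the one before it is completed fails the run):
1. the clamp handwheel is backed off so that its handle points at the green mark (within 0.3 rad), with the pin still in the first hole (value of joint wheel between 4.412 and 5.012 rad and value of joint plunger below 0.004 m and value of joint stop between -0.006 and 0.006 m), for 0.3 s.
2. the fingers pull the red knob up until the pin is out of the first hole (value of joint plunger above 0.0115 m and contact force between the fingers and knob above 2 N and value of joint stop below 0.03 m), for 0.05 s.
3. the stop is at the next hole and the pin is home in it (value of joint stop between 0.047 and 0.053 m and value of joint plunger below 0.002 m), for 0.3 s.
At the end, for the whole second after the job is handed in: The fingers still grip the red knob (more than 4 N), the pin is home (plunger below 2 mm) in the next hole (stop at 50 mm, within 3 mm) and at rest, and the clamp handle points at the green mark (4.71 rad, within 0.3 rad) (all of step 3 and contact force between the fingers and knob above 4 N and value of joint wheel between 4.412 and 5.012 rad and velocity of joint stop between -0.01 and 0.01 m/s); the arm keeps its last pose, push and grip.
It fails at once if the casting on the jig is shifted by more than 10 mm (distance of housing from where it was at the start of the episode above 0.01 m).
It fails at once if the ring or the plug gauge on the jig is shifted by more than 15 mm (distance of any of flange_ring, plug_gauge from where it was at the start of the episode above 0.015 m).
It fails at once if a spare casting or a tool on the bench is shifted by more than 15 mm (distance of any of spare_housing, spare_ring, spanner, brush from where it was at the start of the episode above 0.015 m).
It also fails if it takes over 53 s, if anything falls off the work surface, if the arm or the gripper's body presses on something with over 40 N, if the wrist force passes 120 N, or if a joint passes its speed limit or range.

ROBOT

A 7-joint arm with a two-finger parallel gripper is mounted at the origin on the work surface. World frame = base frame: x ahead of the robot, y to its left, z up, the work surface at z = 0. Lengths are in m, angles in rad, forces in N, time in s.
With the tool pointing down it reaches from about 0.4 to 0.85 m from the base axis. Payload 4.4 kg.
Tool frame: the origin (TCP) lies at the centre of the arm's flange, where the gripper is bolted on; the fingertips stand 199 mm ahead of it and the grasp point (between the pads) lies 180 mm ahead of it; z points along the fingers, y is the line along which they close (so a half turn about z gives the same grasp; the last joint's range is limited). The gripper opens to 94 mm and grips with 3 to 60 N. Pads are 16 mm wide; open, the fingers measure 119 mm over their backs; the gripper's body (75 mm by 177 mm) begins 78 mm behind the grasp point.
Start: joints at [1.25, 0.628, 0.038, 1.517, -0.027, 0.996, -0.02], TCP at [0.164, -0.629, 0.405] pointing down, gripper open.
Joint ranges: [-3.06, 3.06], [-0.37, 2.12], [-1.25, 1.32], [0.18, 2.47], [-1.1, 4.24], [0.23, 1.98], [-2.94, 2.94]. Speed limits (rad/s): [2.57, 2.57, 3.14, 3.14, 3.14, 3.14, 3.14].

INTERFACE

Orientations are given as a unit quaternion [x, y, z, w].
In Python, from cell import r gives the robot as it stands. The module is installed in compiled form; this text tells all that it offers.
- The arm moves only by the tool play_rows, never from a script. Its argument "rows" is a list that holds one entry, the list of rows, each a list of 7 numbers: the shift along the tool's x, y, z in m, then the turn, a rotation vector about the tool's x, y, z in rad, then the opening, from 0 (shut) to 1 (fully open). In form: [[[dx, dy, dz, rx, ry, rz, hand], ...]]. A call has 1 to 5 rows; each row shifts and turns the commanded pose from where the row before left it, along the tool's axes as they then stand; what a row does not reach is not made up. A row lasts 1/12 s, in which the tool goes at most 41.7 mm and 7.16 degrees, less where a joint would pass 70% of its speed; a pose out of reach is approached as far as the arm can. A call is refused whole if a number of a shift passes 0.0417 or a number of a turn 0.125, either way. A call with a gripper value outside its range is refused whole. The fingers move at their own pace and stop on an object; the grip force is fixed at half the most. Time passes only in rows, so rows that do not move let the fingers close. It gives the time, the measured TCP pose, the force, the opening and the grip force at its end, in the units of the state.
- r.get_state(): the state, without advancing time (a new reading comes with each control period).
- r.get_image(name): name is "side" or "top"; returns (picture, depth): 480x640x3 uint8, red, green, blue; 480x640 float32, m along the optical axis (not along the pixel's ray), 0 where there is no reading.
- r.camera_info(name): a dict with "mtx" (3x3 intrinsics, pixels), "R" (3x3) and "t" (3): a world point X has camera coordinates R X + t. Camera axes: x right, y down, z forward; pixel columns grow to the right and rows downward; lengths in m; the calibration is good to about 2 mm. A picture is of the moment at which its call begins. camera_info takes no time and is no camera call.
- r.hand_in(): hands the job in; it is judged then, once.
The state is a dict: "clock": time; "qpos": joint angles; "joint_velocities": joint speeds; "effort": joint torques, N m; "ee_pos": TCP position; "tool_rot": TCP orientation; "wrist_force": force on the tool from outside, world axes, zero at the start; "torque": the same for the moment, N m; "gripper_width": opening from 0.0 (shut) to 1.0 (fully open); "grasp_force": force on a finger pad.
Only numpy, scipy, OpenCV 4.12 (cv2) and the standard library are available. Lean on these libraries where they do the work, as an engineer would, in place of code of your own. Each camera call takes 0.05 s, during which the arm holds its last target. There are 200 camera calls.

## Working session

There is one attempt and no reset: what is moved stays moved. The work goes in short steps, Python scripts to look and compute and a tool call to move; the robot and the scene stay as the last step left them, time stands still between calls to the robot, and variables do not carry over. Pictures are saved under pics/ and viewed, at most 10 in all, crops included, and the job is handed in when it is done.

Besides the shell and the picture viewer there is one more tool, called as a command line: name --argument value ..., lists and objects as JSON in quotes. play_rows: Moves the arm, as the interface text tells. Its arguments: {"type":"object","properties":{"rows":{"type":"array"}},"required":["rows"]}

```bash
mkdir -p pics; cat > h.py <<'E'
import numpy as np, cv2
from cell import r
def grab(name,tag):
    im,d=r.get_image(name); cv2.imwrite(f'pics/{tag}.png',im[:,:,::-1]); np.save(f'{tag}.npy',d); return im,d
def cloud(name,d):
    c=r.camera_info(name);K,R,t=map(np.array,(c['mtx'],c['R'],c['t']))
    v,u=np.mgrid[:480,:640]; P=np.stack([(u-K[0,2])/K[0,0]*d,(v-K[1,2])/K[1,1]*d,d],-1)
    return (P-t)@R
E
python3 - <<'E'
from h import *
for n in('side','top'):
    im,d=grab(n,n+'0'); c=r.camera_info(n); print(n,-np.array(c['R']).T@c['t'],np.round(c['R'],2).tolist())
print(r.get_state())
E
```

```text
side [ 0.17333736 -1.1031904   1.17837456] [[0.94, -0.35, 0.01], [-0.23, -0.64, -0.74], [0.26, 0.69, -0.68]]
top [4.35477142e-01 1.91164918e-04 1.52880872e+00] [[-0.01, -1.0, 0.02], [-0.99, 0.01, -0.1], [0.1, -0.02, -0.99]]
{'clock': 0.1, 'qpos': array([ 1.25020638,  0.62922872,  0.03845613,  1.51826142, -0.02698543,
        0.99630793, -0.02001277]), 'joint_velocities': array([-8.81262253e-04, -1.50779400e-03, -7.79789793e-05, -2.45963809e-03,
       -5.10613469e-04,  6.05548523e-04,  7.76910244e-04]), 'effort': array([ 2.21868824e-03, -5.50794053e+01,  1.14649773e+00, -1.87120181e+01,
       -5.23520855e-02,  1.91482186e-02,  6.10712505e-05]), 'ee_pos': array([ 0.16378584, -0.62875336,  0.40386426]), 'tool_rot': array([ 9.91896759e-01,  1.27043727e-01, -1.24254064e-04, -8.34378188e-04]), 'wrist_force': array([ 0.67462267, -0.66653851, -0.7318169 ]), 'torque': array([-0.01655078, -0.00183386, -0.00318879]), 'grasp_force': 0.0, 'gripper_width': 0.9991240264430945}
```

View pics/top0.png

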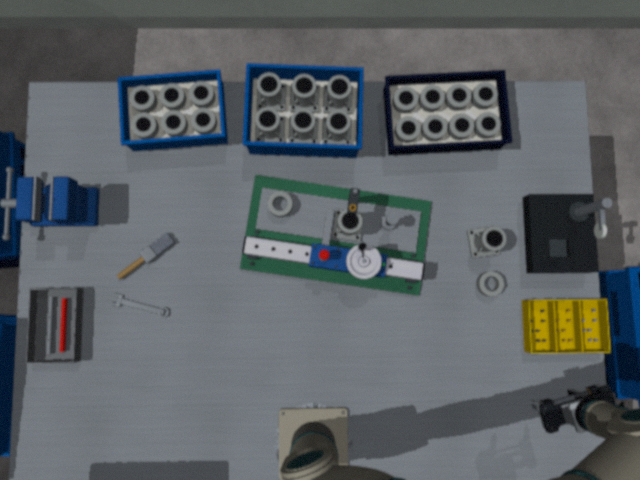

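View pics/side0.png

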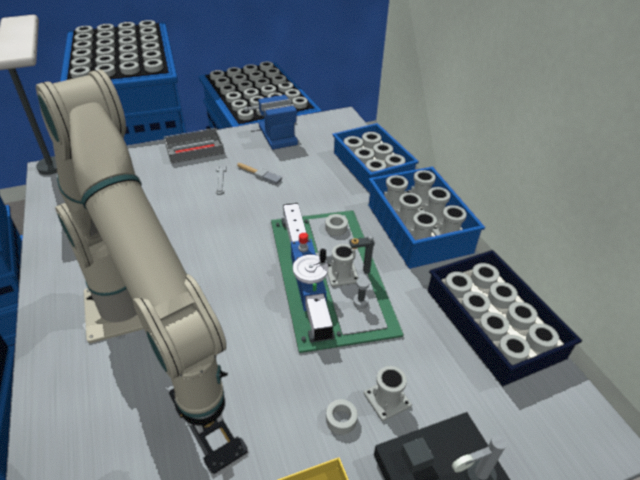

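The top view shows the red knob at (324,255), the wheel at (364,263) with the black handle at (362,247), and the tube running nearly along world y. The bush arm and housing are around (352,205), above the wheel in the picture.

```bash
cat > m.py <<'E'
from h import *
def measure(tag):
    out={}
    for n in('top','side'):
        im,d=grab(n,n+tag);P=cloud(n,d);I=im.astype(int);R_,G,B=I[...,0],I[...,1],I[...,2]
        X,Y,Z=P[...,0],P[...,1],P[...,2]; box=(X>.3)&(X<.75)&(abs(Y)<.35)&(d>0)
        red=box&(R_>120)&(R_>2*G)&(R_>2*B)&(Z>.12)&(Z<.18)
        print(n,'red',red.sum(),P[red].mean(0).round(4) if red.any() else 0, np.ptp(P[red],axis=0).round(3), Z[red].max().round(4))
        if red.any():
            k=P[red].mean(0)
            wd=box&(abs(Z-.129)<.006)&(np.hypot(X-k[0],Y-k[1])<.18)&(np.hypot(X-k[0],Y-k[1])>.055)&(R_>150)&(abs(R_-B)<30)
            bl=box&(Z>.145)&(Z<.19)&(R_<70)&(G<70)&(B<70)&(np.hypot(X-k[0],Y-k[1])<.22)&(X<k[0]+.09)
            for nm,m in(('wheel',wd),('black',bl)):
                if m.any():
                    q=P[m]; print(' ',nm,m.sum(),q.mean(0).round(4),q.min(0).round(3),q.max(0).round(3))
        # tube top: bright, z~.082
        tb=box&(abs(Z-.082)<.006)&(R_>150)&(abs(R_-B)<40)
        if tb.any():
            q=P[tb][:,:2].astype(np.float32); print('  tube',tb.sum(),q.min(0),q.max(0),cv2.fitLine(q,cv2.DIST_HUBER,0,.01,.01).ravel().round(4))
        gm=box&(Z>.1)&(Z<.128)&(G>R_*1.3)&(G>B*1.3); print('  green',gm.sum(),P[gm].mean(0).round(4) if gm.any() else 0)
        base=box&(abs(Z-.012)<.006)&(G>R_*1.3)&(G>B*1.2)
        print('  base rect',cv2.minAreaRect(P[base][:,:2].astype(np.float32)))
if __name__=='__main__':
    import sys; measure(sys.argv[1])
E
python3 m.py a
python3 - <<'E'
import cv2,numpy as np
a=cv2.imread('pics/side0.png')[190:350,250:410]
b=cv2.imread('pics/top0.png')[170:300,240:440]
a=cv2.resize(a,(400,400),interpolation=cv2.INTER_CUBIC);b=cv2.resize(b,(400,260),interpolation=cv2.INTER_CUBIC)
o=np.zeros((400,800,3),np.uint8);o[:,:400]=a;o[:260,400:]=b
cv2.imwrite('pics/crop1.png',o)
E
```

```text
top red 71 [ 0.553  -0.0353  0.1486] [0.026 0.025 0.016] 0.1588
  wheel 402 [ 0.5292 -0.1496  0.1268] [ 0.489 -0.194  0.123] [ 0.575 -0.102  0.135]
  black 41 [ 0.5725 -0.1408  0.1738] [ 0.564 -0.149  0.153] [ 0.582 -0.133  0.18 ]
  tube 1190 [ 0.48926547 -0.32469374] [0.60942423 0.19487232] [ 0.1574  0.9875  0.5544 -0.0278]
  green 8 [ 0.5258 -0.2064  0.1187]
  base rect ((0.625535249710083, -0.07827779650688171), (0.5549437999725342, 0.2932584881782532), 81.33026123046875)
side red 68 [ 0.552  -0.0415  0.1487] [0.025 0.026 0.026] 0.1583
  wheel 618 [ 0.5344 -0.1495  0.1289] [ 0.486 -0.199  0.123] [ 0.673 -0.087  0.135]
  black 63 [ 0.573  -0.1478  0.1664] [ 0.566 -0.154  0.147] [ 0.581 -0.137  0.185]
  tube 952 [ 0.48401994 -0.3290065 ] [0.61643505 0.19989887] [ 0.1577  0.9875  0.5435 -0.0964]
  green 21 [ 0.5253 -0.2088  0.1152]
  base rect ((0.625880777835846, -0.08022299408912659), (0.5578845143318176, 0.29504284262657166), 81.10662078857422)
```

View pics/crop1.png

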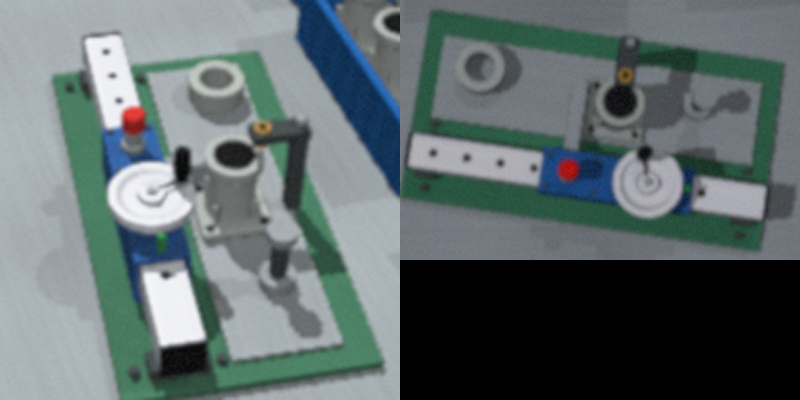

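```bash
cat > f.py <<'E'
from h import *
from scipy.optimize import least_squares
import sys
tag=sys.argv[1]
def ci(p,rad):  # disc fit: centre of smallest-area cover of given radius
    return np.array(least_squares(lambda c:np.r_[np.maximum(np.hypot(*(p-c).T)-rad,0)],p.mean(0)).x)
for n in('top','side'):
    im=cv2.imread(f'pics/{n}{tag}.png')[:,:,::-1].astype(int);d=np.load(f'{n}{tag}.npy');P=cloud(n,d);X,Y,Z=np.moveaxis(P,-1,0)
    box=(X>.45)&(X<.63)&(Y>-.25)&(Y<.1)&(d>0);R_,G,B=np.moveaxis(im,-1,0)
    w=P[box&(abs(Z-.128)<.005)&(R_>130)&(abs(R_-B)<30)&(np.hypot(X-.535,Y+.15)<.058)]
    for _ in range(2): c=cv2.minEnclosingCircle(w[:,:2].astype(np.float32))
    print(n,'wheel encl',c, w[:,2].mean().round(4))
    near=box&(np.hypot(X-.535,Y+.15)<.028); print('  hub z',np.percentile(Z[near],[50,95,100]).round(4))
    k=P[box&(R_>100)&(R_>2*G)&(R_>2*B)&(Z>.12)]; 
    kt=k[k[:,2]>k[:,2].max()-.009]; print('  knob top',len(kt),cv2.minEnclosingCircle(kt[:,:2].astype(np.float32)),kt.mean(0).round(4),'all',cv2.minEnclosingCircle(k[:,:2].astype(np.float32)))
    h=P[box&(Z>.14)&(R_<80)&(B<80)&(np.hypot(X-.535,Y+.15)<.075)]
    ht=h[h[:,2]>.168]; print('  handle top',len(ht),ht.mean(0).round(4),'all',cv2.minEnclosingCircle(h[:,:2].astype(np.float32)))
E
python3 f.py a
```

```text
top wheel encl ((0.5349850058555603, -0.14887337386608124), 0.049383655190467834) 0.1268
  hub z [0.1242 0.1322 0.136 ]
  knob top 22 ((0.5529652237892151, -0.03582858666777611), 0.012205177918076515) [ 0.5536 -0.0352  0.1522] all ((0.5531294941902161, -0.03564974293112755), 0.013710970059037209)
  handle top 39 [ 0.5732 -0.1412  0.1749] all ((0.5733702778816223, -0.14075957238674164), 0.009914327412843704)
side wheel encl ((0.536795437335968, -0.14918333292007446), 0.05229035019874573) 0.1283
  hub z [0.128  0.1366 0.1427]
  knob top 43 ((0.5554367303848267, -0.038833536207675934), 0.01466301642358303) [ 0.5536 -0.0395  0.1529] all ((0.5529702305793762, -0.03960014134645462), 0.016785308718681335)
  handle top 29 [ 0.5733 -0.1466  0.1767] all ((0.5751694440841675, -0.14571191370487213), 0.009222766384482384)
```

play_rows --rows '[[[0, 0, 0, 0, 0, 0.1025, 1], [0, 0, 0, 0, 0, 0.1025, 1], [0, 0, 0, 0, 0, 0.1025, 1], [0, 0, 0, 0, 0, 0.1025, 1], [0, 0, 0, 0, 0, 0, 1]]]'

```text
clock: 0.62
ee_pos: [0.164, -0.6289, 0.4044]
tool_rot: [0.997, -0.079, -0.0, -0.0]
wrist_force: [-0.1, 0.3, 0.6]
gripper_width: 0.998
grasp_force: 0.0
```

```bash
cat > d.py <<'E'
from h import *
from scipy.spatial.transform import Rotation as Ro
import sys
s=r.get_state(); R=Ro.from_quat(s['tool_rot']).as_matrix(); t=np.array(eval(sys.argv[1]))
print('clk',s['clock'].__round__(2),'p',s['ee_pos'].round(4),'R',R.round(3).tolist(),'F',s['wrist_force'].round(1),'g',round(s['gripper_width'],3),round(s['grasp_force'],1),'q',s['qpos'].round(2)); g=s['ee_pos']+.18*R[:,2]
print('grasp',g.round(4),'tool delta',((t-g)@R).round(4))
E
python3 d.py '[.5743,-.1435,.23]'
```

```text
clk 0.62 p [ 0.164  -0.6289  0.4044] R [[0.988, -0.157, -0.0], [-0.157, -0.988, 0.0], [-0.001, -0.0, -1.0]] F [-0.1  0.3  0.6] g 0.998 0.0 q [ 1.18  0.63  0.15  1.52 -0.11  1.   -0.36]
grasp [ 0.1639 -0.6288  0.2244] tool delta [ 0.3291 -0.5438 -0.0056]
```

play_rows --rows '[[[0.0206, -0.034, 0, 0, 0, 0, 1], [0.0206, -0.034, 0, 0, 0, 0, 1], [0.0206, -0.034, 0, 0, 0, 0, 1], [0.0206, -0.034, 0, 0, 0, 0, 1], [0.0206, -0.034, 0, 0, 0, 0, 1]]]'

```text
clock: 1.03
ee_pos: [0.2927, -0.4754, 0.4047]
tool_rot: [0.997, -0.076, 0.0, -0.0]
wrist_force: [-0.1, 0.3, -0.4]
gripper_width: 0.999
grasp_force: 0.0
```

play_rows --rows '[[[0.0206, -0.034, 0, 0, 0, 0, 1], [0.0206, -0.034, 0, 0, 0, 0, 1], [0.0206, -0.034, 0, 0, 0, 0, 1], [0.0206, -0.034, 0, 0, 0, 0, 1], [0.0206, -0.034, 0, 0, 0, 0, 1]]]'

```text
clock: 1.45
ee_pos: [0.4209, -0.3233, 0.4049]
tool_rot: [0.997, -0.076, 0.0, 0.0]
wrist_force: [0.3, 0.5, 0.7]
gripper_width: 1.0
grasp_force: 0.0
```

play_rows --rows '[[[0.0206, -0.034, 0, 0, 0, 0, 1], [0.0206, -0.034, 0, 0, 0, 0, 1], [0.0206, -0.034, 0, 0, 0, 0, 1], [0.0206, -0.034, 0, 0, 0, 0, 1], [0, 0, 0, 0, 0, 0, 1]]]'

```text
clock: 1.87
ee_pos: [0.5277, -0.1949, 0.4045]
tool_rot: [0.998, -0.07, 0.002, -0.003]
wrist_force: [-0.2, 0.2, 0.4]
gripper_width: 0.999
grasp_force: 0.0
```

```bash
python3 d.py '[.5743,-.1435,.162]'
```

```text
clk 1.87 p [ 0.5277 -0.1949  0.4045] R [[0.99, -0.139, 0.004], [-0.139, -0.99, 0.005], [0.003, -0.006, -1.0]] F [-0.2  0.2  0.4] g 0.999 0.0 q [ 0.22  0.5   0.13  1.77 -0.09  0.87 -1.32]
grasp [ 0.5284 -0.194   0.2245] tool delta [ 0.0382 -0.0561  0.0629]
```

play_rows --rows '[[[0.02, -0.029, 0, 0, 0, 0, 1], [0.018, -0.027, 0, 0, 0, 0, 0.8], [0, 0, 0.02, 0, 0, 0, 0.8], [0, 0, 0, 0, 0, 0, 0.8], [0, 0, 0, 0, 0, 0, 0.8]]]'

```text
clock: 2.28
ee_pos: [0.5678, -0.1543, 0.3838]
tool_rot: [0.997, -0.077, -0.002, 0.0]
wrist_force: [-0.0, -0.9, 0.2]
gripper_width: 0.804
grasp_force: 0.0
```

```bash
python3 d.py '[.5743,-.1435,.162]'
```

```text
clk 2.28 p [ 0.5678 -0.1543  0.3838] R [[0.988, -0.153, -0.003], [-0.153, -0.988, -0.0], [-0.003, 0.001, -1.0]] F [-0.  -0.9  0.2] g 0.804 0.0 q [ 0.13  0.57  0.13  1.72 -0.09  0.86 -1.42]
grasp [ 0.5672 -0.1543  0.2038] tool delta [ 0.0055 -0.0117  0.0418]
```

play_rows --rows '[[[0.0055, -0.0117, 0, 0, 0, 0, 0.6], [0, 0, 0.021, 0, 0, 0, 0.5], [0, 0, 0.02, 0, 0, 0, 0.5], [0, 0, 0, 0, 0, 0, 0.5], [0, 0, 0, 0, 0, 0, 0.5]]]'

```text
clock: 2.7
ee_pos: [0.5756, -0.1435, 0.3439]
tool_rot: [0.997, -0.078, -0.001, 0.0]
wrist_force: [-0.2, 0.0, -0.5]
gripper_width: 0.508
grasp_force: 0.0
```

```bash
python3 d.py '[.5743,-.1435,.162]'; python3 - <<'E'
from h import *
im,_=grab('side','side1'); grab('top','top1')
cv2.imwrite('pics/crop2.png',cv2.resize(im[150:350,220:420,::-1],(600,600),interpolation=cv2.INTER_CUBIC))
E
```

```text
clk 2.7 p [ 0.5756 -0.1435  0.3439] R [[0.988, -0.155, -0.001], [-0.155, -0.988, 0.0], [-0.001, 0.0, -1.0]] F [-0.2  0.  -0.5] g 0.508 0.0 q [ 0.12  0.62  0.12  1.75 -0.1   0.78 -1.44]
grasp [ 0.5754 -0.1435  0.1639] tool delta [-0.0011  0.0001  0.0019]
```

View pics/crop2.png

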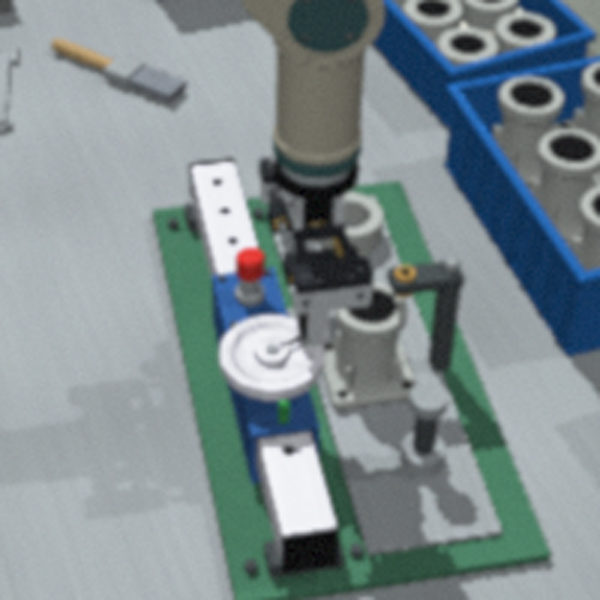

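The gripper straddles the crank handle (hidden behind the near finger around crop (320,320)); the surroundings are clear. Closing.

play_rows --rows '[[[-0.001, 0, 0.002, 0, 0, 0, 0], [0, 0, 0, 0, 0, 0, 0], [0, 0, 0, 0, 0, 0, 0], [0, 0, 0, 0, 0, 0, 0], [0, 0, 0, 0, 0, 0, 0]]]'

```text
clock: 3.22
ee_pos: [0.5751, -0.1424, 0.3422]
tool_rot: [0.997, -0.077, 0.0, -0.001]
wrist_force: [-0.5, 1.7, 1.6]
gripper_width: 0.222
grasp_force: 30.0
```

```bash
python3 d.py '[.5743,-.1435,.162]'; cat > arc.py <<'E'
from h import *
from scipy.spatial.transform import Rotation as Ro
import sys
# arc rows from the current handle angle to the jig angle argv[1], n rows; axis & radius known
ax=np.array(eval(sys.argv[3])); a1=float(sys.argv[1]); n=int(sys.argv[2]); j0=-np.radians(8.9)
s=r.get_state(); R=Ro.from_quat(s['tool_rot']).as_matrix(); g=s['ee_pos']+.18*R[:,2]
v=g[:2]-ax; a0=(np.arctan2(v[1],v[0])-j0)%(2*np.pi); print('angle',a0.round(3),'rad',np.hypot(*v).round(4),'F',s['wrist_force'].round(1),'grip',round(s['grasp_force'],1),round(s['gripper_width'],3),'clk',s['clock'])
p=g[:2]
for a in np.linspace(a0,a1,n+1)[1:]:
    q=ax+.04*np.array([np.cos(a+j0),np.sin(a+j0)]); d=np.r_[q-p,0]@R; p=q; print(a.round(2),d[:2].round(4))
E
python3 arc.py 4.71 20 '[.5358,-.15]'
```

```text
clk 3.22 p [ 0.5751 -0.1424  0.3422] R [[0.988, -0.154, 0.001], [-0.154, -0.988, 0.001], [0.001, -0.001, -1.0]] F [-0.5  1.7  1.6] g 0.222 30.0 q [ 0.12  0.62  0.12  1.75 -0.1   0.77 -1.44]
grasp [ 0.5753 -0.1422  0.1622] tool delta [-0.0008  0.0015  0.0002]
angle 0.351 rad 0.0403 F [-0.5  1.7  1.6] grip 30.0 0.222 clk 3.2167
0.57 [-0.0041 -0.0077]
0.79 [-0.0055 -0.0068]
1.0 [-0.0068 -0.0054]
1.22 [-0.0078 -0.0038]
1.44 [-0.0085 -0.0021]
1.66 [-0.0087 -0.0002]
1.88 [-0.0085  0.0017]
2.09 [-0.008   0.0035]
2.31 [-0.007   0.0051]
2.53 [-0.0057  0.0065]
2.75 [-0.0042  0.0076]
2.97 [-0.0024  0.0084]
3.18 [-0.0006  0.0087]
3.4 [0.0013 0.0086]
3.62 [0.0031 0.0081]
3.84 [0.0048 0.0072]
4.06 [0.0063 0.006 ]
4.27 [0.0074 0.0045]
4.49 [0.0082 0.0028]
4.71 [0.0086 0.001 ]
```

play_rows --rows '[[[-0.0041, -0.0077, 0, 0, 0, 0, 0], [-0.0055, -0.0068, 0, 0, 0, 0, 0], [-0.0068, -0.0054, 0, 0, 0, 0, 0], [-0.0078, -0.0038, 0, 0, 0, 0, 0], [0, 0, 0, 0, 0, 0, 0]]]'

```text
clock: 3.63
ee_pos: [0.5534, -0.1133, 0.3421]
tool_rot: [0.997, -0.076, -0.001, -0.001]
wrist_force: [1.6, 5.1, 2.5]
gripper_width: 0.213
grasp_force: 30.0
```

```bash
python3 arc.py 4.71 16 '[.5358,-.15]'
```

```text
angle 1.287 rad 0.041 F [1.6 5.1 2.5] grip 30.0 0.213 clk 3.6333
1.5 [-0.0087 -0.0006]
1.71 [-0.0085  0.0003]
1.93 [-0.0083  0.0021]
2.14 [-0.0076  0.0038]
2.36 [-0.0067  0.0053]
2.57 [-0.0054  0.0066]
2.78 [-0.0038  0.0076]
3.0 [-0.0021  0.0083]
3.21 [-0.0003  0.0085]
3.43 [0.0015 0.0084]
3.64 [0.0032 0.0079]
3.85 [0.0048 0.007 ]
4.07 [0.0062 0.0058]
4.28 [0.0073 0.0044]
4.5 [0.0081 0.0027]
4.71 [0.0085 0.001 ]
```

play_rows --rows '[[[-0.0087, -0.001, 0, 0, 0, 0, 0], [-0.0085, 0, 0, 0, 0, 0, 0], [-0.0083, 0.002, 0, 0, 0, 0, 0], [-0.0076, 0.0037, 0, 0, 0, 0, 0], [-0.0067, 0.0053, 0, 0, 0, 0, 0]]]'

```text
clock: 4.05
ee_pos: [0.5129, -0.117, 0.342]
tool_rot: [0.997, -0.076, -0.001, -0.002]
wrist_force: [1.5, 5.3, 4.9]
gripper_width: 0.219
grasp_force: 30.0
```

```bash
python3 arc.py 4.71 11 '[.536,-.149]'
```

```text
angle 2.348 rad 0.0402 F [1.5 5.3 4.9] grip 30.0 0.219 clk 4.05
2.56 [-0.0053  0.0067]
2.78 [-0.0039  0.0076]
2.99 [-0.0022  0.0083]
3.21 [-0.0004  0.0086]
3.42 [0.0015 0.0084]
3.64 [0.0032 0.0079]
3.85 [0.0048 0.0071]
4.07 [0.0062 0.0059]
4.28 [0.0073 0.0044]
4.5 [0.0081 0.0028]
4.71 [0.0085 0.001 ]
```

play_rows --rows '[[[-0.0053, 0.0067, 0, 0, 0, 0, 0], [-0.0039, 0.0076, 0, 0, 0, 0, 0], [-0.0022, 0.0083, 0, 0, 0, 0, 0], [-0.0004, 0.0086, 0, 0, 0, 0, 0], [0.0015, 0.0084, 0, 0, 0, 0, 0]]]'

```text
clock: 4.47
ee_pos: [0.4964, -0.1565, 0.3419]
tool_rot: [0.997, -0.077, -0.001, -0.001]
wrist_force: [2.2, 4.2, 3.8]
gripper_width: 0.216
grasp_force: 30.0
```

```bash
python3 arc.py 4.71 6 '[.536,-.149]'
```

```text
angle 3.472 rad 0.0406 F [2.2 4.2 3.8] grip 30.0 0.216 clk 4.4667
3.68 [0.0041 0.0073]
3.88 [0.0049 0.0066]
4.09 [0.0062 0.0055]
4.3 [0.0072 0.0041]
4.5 [0.0078 0.0025]
4.71 [0.0082 0.0009]
```

play_rows --rows '[[[0.0041, 0.0073, 0, 0, 0, 0, 0], [0.0049, 0.0066, 0, 0, 0, 0, 0], [0.0062, 0.0055, 0, 0, 0, 0, 0], [0.0072, 0.0041, 0, 0, 0, 0, 0], [0.0078, 0.0025, 0, 0, 0, 0, 0]]]'

```text
clock: 4.88
ee_pos: [0.5216, -0.1876, 0.3419]
tool_rot: [0.997, -0.078, -0.003, -0.001]
wrist_force: [-3.0, 3.6, 8.2]
gripper_width: 0.216
grasp_force: 30.0
```

play_rows --rows '[[[0.0082, 0.0009, 0, 0, 0, 0, 0], [0, 0, 0, 0, 0, 0, 0], [0, 0, 0, 0, 0, 0, 0], [0, 0, 0, 0, 0, 0, 0], [0, 0, 0, 0, 0, 0, 0]]]'

```text
clock: 5.3
ee_pos: [0.5307, -0.1897, 0.342]
tool_rot: [0.997, -0.078, -0.001, -0.0]
wrist_force: [0.5, 1.5, 4.3]
gripper_width: 0.217
grasp_force: 30.0
```

```bash
python3 arc.py 4.71 1 '[.536,-.149]';python3 d.py '[.554,-.0372,.22]'
```

```text
angle 4.733 rad 0.041 F [0.5 1.5 4.3] grip 30.0 0.217 clk 5.3
4.71 [-0.0009 -0.001 ]
clk 5.3 p [ 0.5307 -0.1897  0.342 ] R [[0.988, -0.155, -0.001], [-0.155, -0.988, 0.0], [-0.001, -0.0, -1.0]] F [0.5 1.5 4.3] g 0.217 30.0 q [ 0.22  0.59  0.11  1.83 -0.09  0.73 -1.34]
grasp [ 0.5305 -0.1896  0.162 ] tool delta [-0.0004 -0.1542 -0.058 ]
```

play_rows --rows '[[[0, 0, 0, 0, 0, 0, 0.38], [0, 0, 0, 0, 0, 0, 0.38], [0, 0, 0, 0, 0, 0, 0.38], [0, 0, -0.025, 0, 0, 0, 0.38], [0, 0, -0.033, 0, 0, 0, 0.38]]]'

```text
clock: 5.72
ee_pos: [0.5297, -0.1895, 0.3973]
tool_rot: [0.997, -0.078, -0.004, -0.001]
wrist_force: [1.3, 0.1, -0.2]
gripper_width: 0.38
grasp_force: 0.0
```

play_rows --rows '[[[0, -0.036, 0, 0, 0, 0, 0.5], [0, -0.038, 0, 0, 0, 0, 0.6], [0, -0.038, 0, 0, 0, 0, 0.7], [0, -0.038, 0, 0, 0, 0, 0.7], [0, 0, 0, 0, 0, 0, 0.7]]]'

```text
clock: 6.13
ee_pos: [0.555, -0.0325, 0.3991]
tool_rot: [0.997, -0.072, -0.001, -0.003]
wrist_force: [0.2, 0.2, 0.8]
gripper_width: 0.679
grasp_force: 0.0
```

```bash
python3 m.py b; python3 f.py b; python3 d.py '[.554,-.0372,.14]'
```

```text
top wheel encl ((0.5156851410865784, -0.15150196850299835), 0.042061541229486465) 0.1268
  hub z [0.1243 0.1321 0.136 ]
clk 6.18 p [ 0.5546 -0.0366  0.3991] R [[0.989, -0.146, -0.001], [-0.146, -0.989, 0.002], [-0.002, -0.002, -1.0]] F [ 0.4 -1.  -0.1] g 0.692 0.0 q [-0.06  0.5   0.12  1.79 -0.08  0.85 -1.62]
grasp [ 0.5543 -0.0362  0.2191] tool delta [-0.      0.0012  0.0791]Traceback (most recent call last):
  File "m.py", line 24, in <module>
    import sys; measure(sys.argv[1])
                ~~~~~~~^^^^^^^^^^^^^
  File "m.py", line 8, in measure
    print(n,'red',red.sum(),P[red].mean(0).round(4) if red.any() else 0, np.ptp(P[red],axis=0).round(3), Z[red].max().round(4))
                                                                         ~~~~~~^^^^^^^^^^^^^^^
    return _methods._ptp(a, axis=axis, out=out, **kwargs)
           ~~~~~~~~~~~~~^^^^^^^^^^^^^^^^^^^^^^^^^^^^^^^^^
    umr_maximum(a, axis, None, out, keepdims),
    ~~~~~~~~~~~^^^^^^^^^^^^^^^^^^^^^^^^^^^^^^
ValueError: zero-size array to reduction operation maximum which has no identity
Traceback (most recent call last):
  File "f.py", line 15, in <module>
    kt=k[k[:,2]>k[:,2].max()-.009]; print('  knob top',len(kt),cv2.minEnclosingCircle(kt[:,:2].astype(np.float32)),kt.mean(0).round(4),'all',cv2.minEnclosingCircle(k[:,:2].astype(np.float32)))
                ~~~~~~~~~~^^
ValueError: zero-size array to reduction operation maximum which has no identity
```

```bash
python3 - <<'E'
from h import *
im,d=grab('side','side2'); P=cloud('side',d);X,Y,Z=np.moveaxis(P,-1,0);I=im.astype(int)
k=P[(X>.5)&(X<.6)&(Y>-.1)&(Y<.05)&(Z>.12)&(Z<.17)&(I[...,0]>100)&(I[...,0]>2*I[...,1])];print('knob',len(k),k.mean(0) if len(k) else 0)
h=P[(X>.45)&(X<.62)&(Y>-.25)&(Y<-.09)&(Z>.142)&(Z<.185)&(I.max(-1)<80)];print('handle',len(h),h.mean(0) if len(h) else 0)
cv2.imwrite('pics/crop3.png',cv2.resize(im[150:350,220:420,::-1],(600,600),interpolation=cv2.INTER_CUBIC))
E
```

```text
knob 78 [ 0.55202502 -0.04395223  0.14667585]
handle 68 [ 0.5280414  -0.195948    0.16667847]
```

View pics/crop3.png

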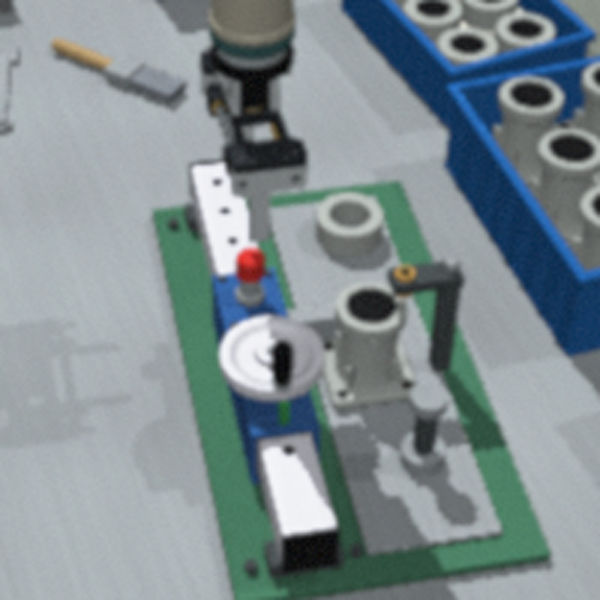

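The handle (crop (283,362)) now stands over the green mark at (284,410). The red knob at (250,265) has not moved and is under the gripper.

play_rows --rows '[[[0, 0.001, 0.03, 0, 0, 0, 0.7], [0, 0, 0.03, 0, 0, 0, 0.7], [0, 0, 0.018, 0, 0, 0, 0.7], [0, 0, 0, 0, 0, 0, 0.7], [0, 0, 0, 0, 0, 0, 0.7]]]'

```text
clock: 6.65
ee_pos: [0.5537, -0.0442, 0.321]
tool_rot: [0.997, -0.079, -0.001, 0.001]
wrist_force: [-0.8, 1.3, 0.7]
gripper_width: 0.7
grasp_force: 0.0
```

```bash
python3 d.py '[.554,-.037,.139]'
```

```text
clk 6.65 p [ 0.5537 -0.0442  0.321 ] R [[0.988, -0.157, -0.003], [-0.157, -0.988, -0.001], [-0.003, 0.001, -1.0]] F [-0.8  1.3  0.7] g 0.7 0.0 q [-0.04  0.61  0.11  1.87 -0.1   0.67 -1.61]
grasp [ 0.5532 -0.0444  0.141 ] tool delta [-0.0004 -0.0074  0.002 ]
```

play_rows --rows '[[[0, -0.0074, 0.002, 0, 0, 0, 0.7], [0, 0, 0, 0, 0, 0, 0.6], [0, 0, 0, 0, 0, 0, 0.4], [0, 0, 0, 0, 0, 0, 0], [0, 0, 0, 0, 0, 0, 0]]]'

```text
clock: 7.07
ee_pos: [0.5556, -0.0352, 0.3204]
tool_rot: [0.997, -0.078, 0.001, 0.0]
wrist_force: [-0.3, 0.7, 0.6]
gripper_width: 0.453
grasp_force: 0.0
```

play_rows --rows '[[[0, 0, 0, 0, 0, 0, 0], [0, 0, 0, 0, 0, 0, 0], [0, 0, 0, 0, 0, 0, 0]]]'

```text
clock: 7.32
ee_pos: [0.5554, -0.0355, 0.32]
tool_rot: [0.997, -0.078, 0.0, 0.0]
wrist_force: [0.1, -1.4, 2.4]
gripper_width: 0.315
grasp_force: 30.0
```

```bash
python3 d.py '[.554,-.037,.139]'
```

```text
clk 7.32 p [ 0.5554 -0.0355  0.32  ] R [[0.988, -0.155, 0.0], [-0.155, -0.988, -0.001], [0.0, 0.0, -1.0]] F [ 0.1 -1.4  2.4] g 0.315 30.0 q [-0.06  0.61  0.11  1.87 -0.1   0.67 -1.62]
grasp [ 0.5555 -0.0356  0.14  ] tool delta [-0.0012  0.0016  0.001 ]
```

play_rows --rows '[[[0, 0, -0.005, 0, 0, 0, 0], [0, 0, -0.005, 0, 0, 0, 0], [0, 0, -0.0055, 0, 0, 0, 0], [0, 0, 0, 0, 0, 0, 0], [0, 0, 0, 0, 0, 0, 0]]]'

```text
clock: 7.73
ee_pos: [0.5553, -0.0354, 0.3349]
tool_rot: [0.997, -0.078, 0.0, 0.0]
wrist_force: [3.3, -2.3, -12.9]
gripper_width: 0.313
grasp_force: 30.0
```

```bash
python3 d.py '[.554,-.037,.139]'
```

```text
clk 7.73 p [ 0.5553 -0.0354  0.3349] R [[0.988, -0.155, -0.0], [-0.155, -0.988, -0.001], [0.0, 0.001, -1.0]] F [  3.3  -2.3 -12.9] g 0.313 30.0 q [-0.06  0.59  0.11  1.86 -0.09  0.7  -1.62]
grasp [ 0.5553 -0.0355  0.1549] tool delta [-0.0011  0.0016  0.0159]
```

play_rows --rows '[[[0, -0.008, 0, 0, 0, 0, 0], [0, -0.01, 0, 0, 0, 0, 0], [0, -0.01, 0, 0, 0, 0, 0], [0, -0.01, 0, 0, 0, 0, 0], [0, -0.008, 0, 0, 0, 0, 0]]]'

```text
clock: 8.15
ee_pos: [0.5626, 0.0102, 0.3347]
tool_rot: [0.997, -0.078, 0.0, 0.001]
wrist_force: [4.6, -3.7, -12.1]
gripper_width: 0.313
grasp_force: 30.0
```

play_rows --rows '[[[0, -0.004, 0, 0, 0, 0, 0], [0, 0, 0, 0, 0, 0, 0], [0, 0, 0, 0, 0, 0, 0], [0, 0, 0, 0, 0, 0, 0]]]'

```text
clock: 8.48
ee_pos: [0.5634, 0.0152, 0.3351]
tool_rot: [0.997, -0.077, 0.0, -0.001]
wrist_force: [5.1, 2.1, -13.1]
gripper_width: 0.314
grasp_force: 30.0
```

```bash
python3 d.py '[.5553+.0078,-.0354+.0494,.1549]'
```

```text
clk 8.48 p [0.5634 0.0152 0.3351] R [[0.988, -0.154, 0.001], [-0.154, -0.988, 0.002], [0.001, -0.002, -1.0]] F [  5.1   2.1 -13.1] g 0.314 30.0 q [-0.15  0.6   0.12  1.84 -0.1   0.71 -1.71]
grasp [0.5635 0.0155 0.1551] tool delta [-0.0002  0.0016  0.0002]
```

play_rows --rows '[[[0, 0.0015, 0, 0, 0, 0, 0], [0, 0, 0, 0, 0, 0, 0], [0, 0, 0.003, 0, 0, 0, 0], [0, 0, 0.002, 0, 0, 0, 0], [0, 0, 0, 0, 0, 0, 0]]]'

```text
clock: 8.9
ee_pos: [0.5631, 0.0133, 0.3299]
tool_rot: [0.997, -0.077, 0.0, -0.0]
wrist_force: [4.0, 1.9, -11.0]
gripper_width: 0.311
grasp_force: 30.0
```

```bash
python3 d.py '[.5553+.0078,-.0354+.0494,.1399]'
```

```text
clk 8.9 p [0.5631 0.0133 0.3299] R [[0.988, -0.154, 0.001], [-0.154, -0.988, 0.001], [0.0, -0.001, -1.0]] F [  4.    1.9 -11. ] g 0.311 30.0 q [-0.15  0.6   0.11  1.84 -0.1   0.7  -1.7 ]
grasp [0.5632 0.0134 0.1499] tool delta [-0.0002 -0.0005  0.01  ]
```

play_rows --rows '[[[0, 0, 0.004, 0, 0, 0, 0], [0, 0, 0.003, 0, 0, 0, 0], [0, 0, 0.003, 0, 0, 0, 0], [0, 0, 0, 0, 0, 0, 0], [0, 0, 0, 0, 0, 0, 0]]]'

```text
clock: 9.32
ee_pos: [0.563, 0.0129, 0.3203]
tool_rot: [0.997, -0.078, 0.0, -0.0]
wrist_force: [4.2, 2.8, -7.9]
gripper_width: 0.31
grasp_force: 30.0
```

```bash
python3 d.py '[.5553+.0078,-.0354+.0494,.1399]'
```

```text
clk 9.32 p [0.563  0.0129 0.3203] R [[0.988, -0.155, 0.0], [-0.155, -0.988, 0.0], [0.0, -0.0, -1.0]] F [ 4.2  2.8 -7.9] g 0.31 30.0 q [-0.15  0.62  0.11  1.85 -0.1   0.68 -1.7 ]
grasp [0.5631 0.0129 0.1403] tool delta [-0.0002 -0.0011  0.0004]
```

play_rows --rows '[[[0, 0, 0.001, 0, 0, 0, 0], [0, 0, 0.001, 0, 0, 0, 0], [0, 0, 0, 0, 0, 0, 0], [0, 0, 0, 0, 0, 0, 0], [0, 0, 0, 0, 0, 0, 0]]]'

```text
clock: 9.73
ee_pos: [0.563, 0.0128, 0.32]
tool_rot: [0.997, -0.078, 0.001, -0.0]
wrist_force: [-0.2, 2.8, 6.7]
gripper_width: 0.314
grasp_force: 30.0
```

```bash
python3 d.py '[.5553+.0078,-.0354+.0494,.1399]';python3 - <<'E'
from h import *
im,d=grab('side','side3'); P=cloud('side',d);X,Y,Z=np.moveaxis(P,-1,0);I=im.astype(int)
h=P[(X>.45)&(X<.62)&(Y>-.25)&(Y<-.09)&(Z>.142)&(Z<.185)&(I.max(-1)<80)];print('handle',len(h),h.mean(0) if len(h) else 0)
cv2.imwrite('pics/crop4.png',cv2.resize(im[150:350,220:420,::-1],(600,600),interpolation=cv2.INTER_CUBIC))
E
```

```text
clk 9.73 p [0.563  0.0128 0.32  ] R [[0.988, -0.155, 0.001], [-0.155, -0.988, 0.0], [0.001, -0.001, -1.0]] F [-0.2  2.8  6.7] g 0.314 30.0 q [-0.15  0.62  0.11  1.85 -0.1   0.68 -1.7 ]
grasp [0.5632 0.0129 0.14  ] tool delta [-0.0003 -0.0011  0.0001]
handle 75 [ 0.53640003 -0.14534439  0.16509654]
```

View pics/crop4.png

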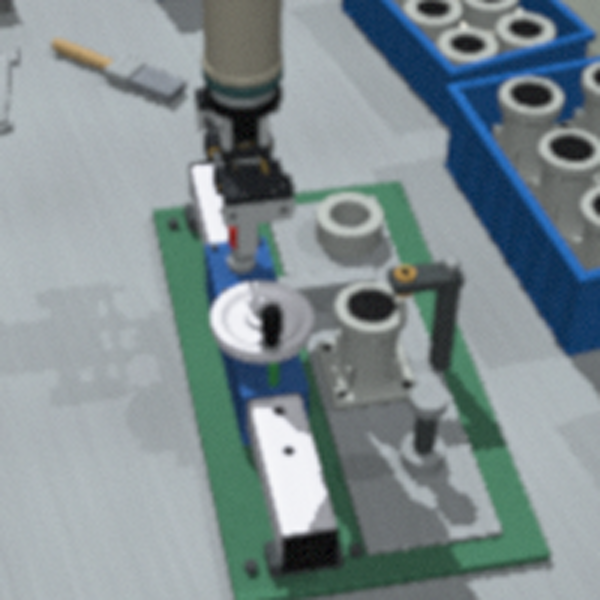

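The stop has travelled about 50 mm. The handle (crop (270,325)) is still over the green mark (275,375), the fingers hold the red knob at (235,240), and the force reversed to 6.7 N upwards, so the pin is home. The castings and gauge have not moved.

```bash
python3 -c "
from cell import r
print(r.hand_in())"
```

```text
the job is handed in; nothing more can be done
None
```

The stop now sits one hole further out with the pin home, the clamp handle is at the green mark, and the gripper is still holding the red knob; the job is handed in at about 10 s, though no verdict came back.

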